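# Load the tape caddy and hang it over the rail

### The job

Lift the orange tape caddy out of its grey bin and stand it on the black mat, then slide the blue tape roll up off its spindle and lower it fully onto the caddy's post while the caddy stands there. Then take the loaded caddy by its two side legs and hang it astride the aluminium rail, sitting flat on the bar with the roll still on it. Lower things into place rather than dropping them, and leave the yellow roll, the drinks can and the green suction cup where they are.

Things in the scene. Friction and masses are not known exactly. Their poses are not given: they have to be found in the camera images.
- caddy: Orange loose inverted-U saddle, 60 (x) x 56 (y) mm, 0.3 kg, standing in the bin. Two legs 5 mm thick, 45 mm long at x = +-27.5 mm, 50 mm clear between; plate on them 6 mm thick, its top 51 mm above the feet; round steel post in its middle, 20 mm diameter, top 75 mm above the feet. Origin: centre, level with the feet; z up; the channel runs along y (along the rail when hung).
- caddy_seat (a point): Point at the centre of the underside of the caddy's plate (45 mm above its feet), which rests on the rail when hung.
- bin: Grey open bin, fixed, 84 (x) x 80 (y) x 48 mm high, walls and floor 4 mm; the caddy stands in it with about 8 mm all round, too narrow for fingers, its plate and post above the rim. Origin: centre of its underside, on the bench.
- mat: Flat black rubber mat, fixed, 150 x 150 x 3 mm. Origin: centre of its underside, on the bench.
- spindle_blue: Fixed upright spindle that holds the blue roll: steel base disc 90 mm diameter, 10 mm high; black collar 32 mm diameter up to 30 mm, on which the roll rests; steel post 20 mm diameter up to 70 mm. Origin: on its axis, on the bench.
- spindle_yellow: Like spindle_blue; it holds the yellow roll.
- roll_blue: Blue tape roll, loose: 50 mm outside diameter, 25 mm hole, 26 mm high. Origin: on its axis at its underside; z along the axis, up.
- roll_yellow: Yellow tape roll of the same size on its own spindle; to be left alone.
- rail: Fixed horizontal bar of 40 x 40 mm aluminium profile, 360 mm long along its own y, top 120 mm and underside 80 mm above the bench, on two 40 mm wide posts at y = -160 and +160 mm (so the free span is y = -140 to +140). Origin: on the bench below the bar's middle.
- rail_top (a point): Point in the middle of the rail's top face, 120 mm above the bench; axes as the rail's: y along the bar, z up.
- can: Bystander: aluminium drinks can, 66 mm diameter, 115 mm high, loose. Origin: centre of its underside.
- cup: Bystander: suction cup, loose: green bellows 52 mm diameter under an aluminium block 40 x 40 mm, with a brass fitting, 82 mm high. Origin: centre of its underside.
There are look-alikes about, which are no part of the job. Several things look just like the mat: the one meant starts nearest to the robot's base.

How it is judged:
By the outcome, as a careful person would: the job done as asked, in the order asked, and still so for the second after the job is handed in, with the robot touching nothing.
It also fails if it takes over 72 s, if anything falls off the work surface, if the arm or the gripper's body presses on something with over 40 N, if the wrist force passes 120 N, or if a joint passes its speed limit or range.

### The arm

A 6-joint arm with a two-finger parallel gripper is mounted at the origin on the work surface. World frame = base frame: x ahead of the robot, y to its left, z up, the work surface at z = 0. Lengths are in m, angles in rad, forces in N, time in s.
With the tool pointing down it reaches from about 0.275 to 0.725 m from the base axis. Payload 15.9 kg.
Tool frame: the origin (TCP) lies at the very end of the fingers, on their centre line; the grasp point (between the pads) lies 19 mm behind it; z points along the fingers, y is the line along which they close (so a half turn about z gives the same grasp; the last joint's range is limited). The gripper opens to 85 mm and grips with 20 to 120 N. Pads are 22 mm wide; open, the fingers measure 114 mm over their backs; the gripper's body (76 mm by 85 mm) begins 54 mm behind the grasp point. The pads swing forward as they close: fully open they stand 13 mm farther back than shut.
Start: joints at [-1.314, 0.213, -0.034, 1.323, 0, 1.571], TCP at [0.127, -0.484, 0.231] pointing down, gripper open.
Joint ranges: [-2.98, 2.98], [-0.74, 1.72], [-1.14, 1.35], [-2.1, 2.04], [-1.57, 1.44], [-3.14, 3.14]. Speed limits (rad/s): [1.89, 1.89, 2.39, 2.57, 3.14, 3.14].

### API

Orientations are given as [roll, pitch, yaw] about the fixed x, y, z axes, in that order (R = Rz(yaw) Ry(pitch) Rx(roll)).
In Python, from bench import env gives the robot as it stands.
- The arm moves only by the tool arm_command, never from a script. Its argument "motion" is a list that holds one entry, the list of rows, each a list of 6 numbers: the shift along the tool's x, y, z scaled (see below), then the turn, a rotation vector about the tool's x, y, z scaled (see below). A call has 1 to 8 rows; each row is the pose to reach, as a shift and turn from the pose commanded when the call began, along the tool's axes at that moment, turning the shorter way round; what a row does not reach only later rows make up. The controller multiplies each number of a shift by 200 mm and each number of a turn by 360 degrees. A row lasts 1/8 s, in which the tool goes at most 62.5 mm and 10.7 degrees, less where a joint would pass 70% of its speed; a pose out of reach is approached as far as the arm can. A call with a number of a shift or a turn outside -1 to 1 is refused whole. A call with a gripper value outside its range is refused whole. "hand" is the opening, from 0 (shut) to 1 (fully open), set as the call begins (left out, the last holds). The fingers move at their own pace and stop on an object; "grip_force" is the grip in N (left out, the last holds). Time passes only in rows, so rows that repeat a pose let the fingers close. It gives the time, the measured TCP pose, the force, the opening and the grip force at its end, in the units of the state.
- env.read_state(): the state, without advancing time (a new reading comes with each control period).
- env.read_camera(name): name is "side" or "top"; returns a dict with "pixels" (480x640x3 uint8, red, green, blue), "range_z" (480x640 float32, m along the optical axis (not along the pixel's ray), 0 where there is no reading), "vertical_fov" (degrees; the focal length in pixels is half the picture's height over the tangent of half this angle, whatever the lens; pixels are square), "cx", "cy" (the principal point, pixels), "xyz" and "rotation" of the camera in the world. Camera axes: x right, y down, z forward; pixel columns grow to the right and rows downward; lengths in m; the calibration is good to about 2 mm. A picture is of the moment at which its call begins.
- env.sign_off(): hands the job in; it is judged then, once.
The state is a dict: "clock": time; "joints": joint angles; "joint_velocities": joint speeds; "joint_torque": joint torques, N m; "tcp_pos": TCP position; "eef_rot": TCP orientation; "ft_force": force on the tool from outside, world axes, zero at the start; "ft_torque": the same for the moment, N m; "grip_width": finger opening in m; "grasp_force": force on a finger pad.
Only numpy, scipy, OpenCV 4.12 (cv2) and the standard library are available. Lean on these libraries where they do the work, as an engineer would, in place of code of your own. Each camera call takes 0.05 s, during which the arm holds its last target. There are 200 camera calls.

## Working session

There is one attempt and no reset: what is moved stays moved. The work goes in short steps, Python scripts to look and compute and a tool call to move; the robot and the scene stay as the last step left them, time stands still between calls to the robot, and variables do not carry over. Pictures are saved under pics/ and viewed, at most 10 in all, crops included, and the job is handed in when it is done.

Besides the shell and the picture viewer there is one more tool, called after "Request:" by a JSON object that holds its "name" and its "arguments". arm_command: Moves the arm, as the interface text tells. Its arguments: {"type":"object","properties":{"motion":{"type":"array"},"hand":{"type":"number"},"grip_force":{"type":"number"}},"required":["motion"]}

```bash
ls; mkdir -p pics; cat > h.py <<'E'
import numpy as np, cv2
from bench import env
def cam(n, save=None):
    c=env.read_camera(n)
    if save: cv2.imwrite('pics/'+save, c['pixels'][:,:,::-1])
    return c
def f(c): return 240/np.tan(np.radians(c['vertical_fov'])/2)
def ray(c,u,v):
    d=np.array([(u-c['cx'])/f(c),(v-c['cy'])/f(c),1.0]); return np.array(c['xyz']), np.array(c['rotation'])@d
def plane(c,u,v,z):
    o,d=ray(c,u,v); return o+d*(z-o[2])/d[2]
def cloud(c):
    v,u=np.mgrid[0:480,0:640]; z=c['range_z']
    p=np.stack([(u-c['cx'])/f(c)*z,(v-c['cy'])/f(c)*z,z],-1)
    return p@np.array(c['rotation']).T+np.array(c['xyz'])
E
python3 - <<'E'
from h import *
for n in ('top','side'):
    c=cam(n,n+'0.png'); print(n,c['xyz'],c['rotation'],f(c),c['cx'],c['cy'],(c['range_z']>0).mean())
print(env.read_state())
E
```

```text
pics
top [0.22069382 0.02530962 1.90411416] [-2.98908315e+00 -1.87942639e-03 -1.58405878e+00] 587.5671561632473 312.5027529931635 243.42950960986857 0.995986328125
side [-0.05127635  0.76150763  1.17422345] [-2.44617258  0.01689323 -2.5015746 ] 581.8765885959587 329.4297887061353 246.5225315008307 0.9959765625
{'clock': 0.1, 'joints': array([-1.31399772e+00,  2.13295375e-01, -3.49635095e-02,  1.32349304e+00,
        3.18993629e-05,  1.57074796e+00]), 'joint_velocities': array([ 0.00072678, -0.00156422,  0.00209001,  0.00148035, -0.00076694,
       -0.00020474]), 'joint_torque': array([-9.07613921e-04, -6.87245464e+01,  4.87806451e+01,  1.21352897e-02,
       -2.20658458e-04,  9.03301753e-06]), 'tcp_pos': array([ 0.12692856, -0.48332002,  0.23088446]), 'eef_rot': array([-3.14063705e+00, -3.19455690e-05,  2.56846948e-01]), 'ft_force': array([-0.47961006,  0.50498386,  0.15147402]), 'ft_torque': array([0.00714565, 0.0492798 , 0.03383522]), 'grasp_force': 0.0, 'grip_width': 0.08509266374306461}
```

```bash
python3 - <<'E'
s=open('h.py').read()
s=s.replace("np.array(c['rotation'])","rot(c)").replace("def f(c)","from scipy.spatial.transform import Rotation\ndef rot(c): return Rotation.from_euler('xyz',c['rotation']).as_matrix()\ndef f(c)")
open('h.py','w').write(s)
E
```

```text
(no output)
```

View pics/top0.png

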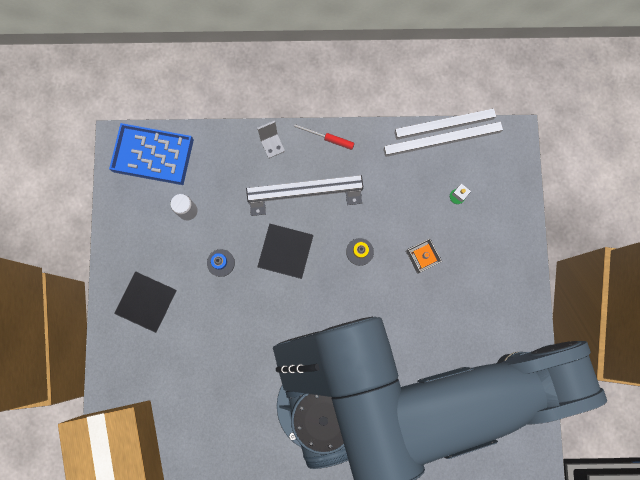

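View pics/side0.png

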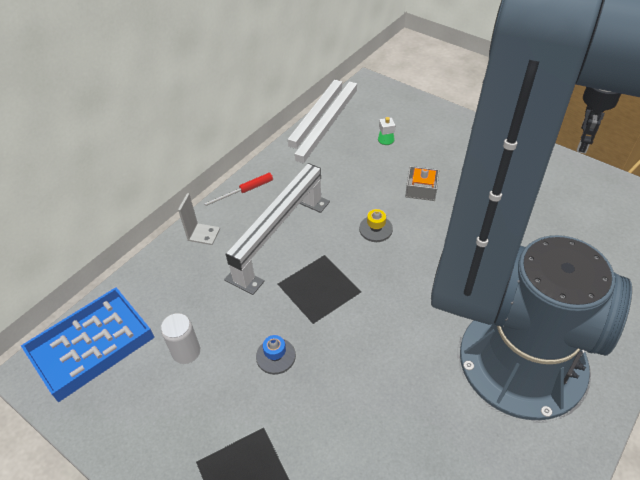

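```bash
cat >> h.py <<'E'
def mask(c,lo,hi,box):
    h=cv2.cvtColor(c['pixels'],cv2.COLOR_RGB2HSV); m=cv2.inRange(h,lo,hi); k=np.zeros_like(m); u0,v0,u1,v1=box; k[v0:v1,u0:u1]=255
    return m&k
def rect(m):
    cs,_=cv2.findContours(m,cv2.RETR_EXTERNAL,cv2.CHAIN_APPROX_NONE); k=max(cs,key=cv2.contourArea)
    return cv2.minAreaRect(k),k
def tri(ca,a,cb,b):
    o1,d1=ray(ca,*a);o2,d2=ray(cb,*b); A=np.stack([d1,-d2],1); t=np.linalg.lstsq(A,o2-o1,rcond=None)[0]
    p,q=o1+d1*t[0],o2+d2*t[1]; return (p+q)/2,np.linalg.norm(p-q)
def rw(c,r,z):
    return np.array([plane(c,u,v,z) for u,v in cv2.boxPoints(r)])[:,:2]
E
python3 - <<'E'
from h import *
np.set_printoptions(precision=4,suppress=True)
t=cam('top');s=cam('side')
# centroid/height by two views
def both(name,lo,hi,bt,bs,z):
    out=[]
    for c,b in((t,bt),(s,bs)):
        m=mask(c,lo,hi,b); r,k=rect(m); P=cloud(c)[m>0]
        print(name,'rect',r,'n',(m>0).sum(),'z pct',np.percentile(P[:,2],[5,50,95]))
        w=rw(c,r,z); e=np.diff(np.vstack([w,w[:1]]),axis=0); print('   ctr',w.mean(0),'sides',np.linalg.norm(e,axis=1)[:2],'ang',np.degrees(np.arctan2(e[:2,1],e[:2,0])))
        top=P[P[:,2]>np.percentile(P[:,2],95)-.006]; print('   topmean',top.mean(0))
        out.append(r[0])
    print('   tri',tri(t,out[0],s,out[1]))
both('caddy',(5,150,120),(18,255,255),(400,230,450,280),(400,155,450,200),.054)
both('blue',(100,150,80),(125,255,255),(195,240,245,285),(250,325,300,375),.056)
both('mat',(0,0,0),(180,120,60),(250,215,320,285),(270,250,365,325),.003)
both('yellow',(22,150,120),(35,255,255),(340,230,380,275),(355,200,400,240),.056)
for m,(a,b) in {'m2':(146,302)}.items(): print(plane(t,a,b,.003))
# rail: depth top points
for c,b in((t,(235,165,375,215)),(s,(220,150,335,300))):
    P=cloud(c); u0,v0,u1,v1=b; Q=P[v0:v1,u0:u1].reshape(-1,3)
    Q=Q[(Q[:,2]>.10)&(Q[:,2]<.14)]; h=np.median(Q[:,2]); Q=Q[abs(Q[:,2]-h)<.006]
    print('rail h',h,len(Q)); r=cv2.minAreaRect((Q[:,:2]*1000).astype(np.float32)); print(r)
c=t
x=c['pixels'][215:300,375:470]; x=cv2.resize(x,None,fx=4,fy=4,interpolation=cv2.INTER_CUBIC)
y=s['pixels'][150:210,390:455]; y=cv2.resize(y,(380,340),interpolation=cv2.INTER_CUBIC)
cv2.imwrite('pics/crop1.png',np.hstack([x[:340],y])[:,:,::-1])
E
```

```text
caddy rect ((424.8000183105469, 255.6000518798828), (18.782970428466797, 16.994115829467773), 63.43495178222656) n 299 z pct [0.048  0.0553 0.0641]
   ctr [ 0.4613 -0.3381] sides [0.0549 0.0595] ang [ -64.2666 -155.8442]
   topmean [ 0.4547 -0.3285  0.1004]
caddy rect ((423.6675720214844, 176.6054229736328), (21.5748233795166, 15.960169792175293), 8.972625732421875) n 266 z pct [0.051  0.0551 0.06  ]
   ctr [ 0.4614 -0.3335] sides [0.0648 0.0601] ang [ -64.6871 -157.7208]
   topmean [ 0.4547 -0.3193  0.0695]
   tri (array([ 0.4628, -0.3389,  0.0485]), np.float64(0.0018324343424955532))
blue rect ((218.5, 261.0), (14.0, 15.0), 90.0) n 109 z pct [0.0467 0.0554 0.0624]
   ctr [0.4523 0.3165] sides [0.0476 0.0447] ang [ -90.7453 -179.479 ]
   topmean [0.4519 0.3182 0.0594]
blue rect ((273.5, 347.0), (24.0, 21.0), 90.0) n 282 z pct [0.0362 0.0543 0.0589]
   ctr [0.4496 0.3258] sides [0.0468 0.06  ] ang [-143.9158  129.5374]
   topmean [0.4458 0.3287 0.0691]
   tri (array([0.4552, 0.3196, 0.0403]), np.float64(0.002332015672793991))
mat rect ((294.0, 272.5), (7.0, 14.0), 90.0) n 193 z pct [-0.0062  0.0032  0.0112]
   ctr [0.4181 0.0792] sides [0.0455 0.0228] ang [-90.7481 179.4105]
   topmean [0.4396 0.1052 0.0083]Traceback (most recent call last):
  File "<stdin>", line 16, in <module>
  File "<stdin>", line 8, in both
  File "h.py", line 22, in rect
    cs,_=cv2.findContours(m,cv2.RETR_EXTERNAL,cv2.CHAIN_APPROX_NONE); k=max(cs,key=cv2.contourArea)
                                                                        ~~~^^^^^^^^^^^^^^^^^^^^^^^^
ValueError: max() iterable argument is empty
```

```bash
python3 - <<'E'
from h import *
np.set_printoptions(precision=4,suppress=True)
t=cam('top');s=cam('side')
for c,b in((t,(245,210,325,290)),(s,(265,245,370,330)),(t,(100,260,190,340))):
    g=cv2.cvtColor(c['pixels'],cv2.COLOR_RGB2GRAY); m=cv2.inRange(g,0,60); k=np.zeros_like(m); k[b[1]:b[3],b[0]:b[2]]=255
    r,kk=rect(cv2.morphologyEx(m&k,cv2.MORPH_OPEN,np.ones((3,3)))); q=cv2.approxPolyDP(kk,6,True)[:,0]
    w=np.array([plane(c,*p,.003)[:2] for p in q]); e=np.diff(np.vstack([w,w[:1]]),axis=0)
    print('mat ctr',w.mean(0),len(q),np.linalg.norm(e,axis=1),np.degrees(np.arctan2(e[:,1],e[:,0])))
    M=cv2.moments(kk); print(M['m10']/M['m00'],M['m01']/M['m00'],np.median(cloud(c)[m&k>0][:,2]))
for c,b in((t,(235,165,375,215)),(s,(220,150,335,300))):
    P=cloud(c); u0,v0,u1,v1=b; Q=P[v0:v1,u0:u1].reshape(-1,3)
    Q=Q[(Q[:,2]>.10)&(Q[:,2]<.14)]; h=np.median(Q[:,2]); Q=Q[abs(Q[:,2]-h)<.006]
    print('rail h',h,len(Q)); r=cv2.minAreaRect((Q[:,:2]*1000).astype(np.float32)); print(r)
def circ(name,c,b,lo,hi,z):
    m=mask(c,lo,hi,b); r,k=rect(m); w=np.array([plane(c,*p[0],z)[:2] for p in k]); cc,rr=cv2.minEnclosingCircle((w*1000).astype(np.float32)); print(name,cc,rr)
circ('blue top',t,(195,240,245,285),(100,100,60),(125,255,255),.056)
# spindle base disc depth/gray
for c,b in((t,(195,240,245,285)),(s,(245,320,305,380))):
    P=cloud(c)[b[1]:b[3],b[0]:b[2]].reshape(-1,3); Q=P[(P[:,2]>.046)&(P[:,2]<.066)]; print('roll annulus',cv2.minEnclosingCircle((Q[:,:2]*1000).astype(np.float32)),np.median(Q[:,2]),len(Q))
    print('above .05 max z',np.sort(P[:,2])[-8:])
x=cv2.resize(t['pixels'][215:300,375:470],(380,340),interpolation=cv2.INTER_CUBIC)
y=cv2.resize(s['pixels'][150:210,390:455],(380,340),interpolation=cv2.INTER_CUBIC)
cv2.imwrite('pics/crop1.png',np.hstack([x,y])[:,:,::-1])
x=cv2.resize(t['pixels'][230:295,180:255],(380,340),interpolation=cv2.INTER_CUBIC)
y=cv2.resize(s['pixels'][315:385,235:310],(380,340),interpolation=cv2.INTER_CUBIC)
cv2.imwrite('pics/crop2.png',np.hstack([x,y])[:,:,::-1])
E
```

```text
mat ctr [0.4894 0.1097] 4 [0.1359 0.1406 0.1341 0.1357] [ 166.0334 -104.175   -11.87     75.039 ]
284.67708626677927 251.49000281610813 0.0027582174272664517Traceback (most recent call last):
  File "<stdin>", line 6, in <module>
  File "h.py", line 22, in rect
    cs,_=cv2.findContours(m,cv2.RETR_EXTERNAL,cv2.CHAIN_APPROX_NONE); k=max(cs,key=cv2.contourArea)
                                                                        ~~~^^^^^^^^^^^^^^^^^^^^^^^^
ValueError: max() iterable argument is empty
```

```bash
cat > m.py <<'E'
from h import *
np.set_printoptions(precision=4,suppress=True)
t=cam('top');s=cam('side')
print(t['pixels'][250,286],s['pixels'][288,320],t['pixels'][302,146],s['pixels'][462,240])
for c,b,uv in((t,(245,210,325,290),(286,250)),(s,(265,245,370,330),(320,288)),(t,(100,260,190,340),(146,302))):
    g=cv2.medianBlur(cv2.cvtColor(c['pixels'],cv2.COLOR_RGB2GRAY),3); th=int(np.median(g[uv[1]-5:uv[1]+5,uv[0]-5:uv[0]+5]))+30; m=cv2.inRange(g,0,th); k=np.zeros_like(m); k[b[1]:b[3],b[0]:b[2]]=255
    r,kk=rect(m&k); q=cv2.approxPolyDP(kk,6,True)[:,0]
    w=np.array([plane(c,*p,.003)[:2] for p in q]); e=np.diff(np.vstack([w,w[:1]]),axis=0)
    print('mat ctr',th,w.mean(0),len(q),np.linalg.norm(e,axis=1),np.degrees(np.arctan2(e[:,1],e[:,0])),np.median(cloud(c)[m&k>0][:,2]))
for c,b in((t,(235,165,375,215)),(s,(220,150,335,300))):
    P=cloud(c); u0,v0,u1,v1=b; Q=P[v0:v1,u0:u1].reshape(-1,3)
    Q=Q[(Q[:,2]>.10)&(Q[:,2]<.14)]; h=np.median(Q[:,2]); Q=Q[abs(Q[:,2]-h)<.012]
    print('rail h',h,len(Q)); r=cv2.minAreaRect((Q[:,:2]*1000).astype(np.float32)); print(r)
for n,c,b in(('b',t,(195,240,245,285)),('b',s,(245,320,305,380)),('y',t,(340,230,380,275))):
    P=cloud(c)[b[1]:b[3],b[0]:b[2]].reshape(-1,3); Q=P[(P[:,2]>.04)&(P[:,2]<.1)]; print(n,'roll',cv2.minEnclosingCircle((Q[:,:2]*1000).astype(np.float32)),np.median(Q[:,2]),len(Q))
# bin+caddy outline from depth
for c,b in((t,(385,225,460,285)),(s,(395,145,455,210))):
    P=cloud(c)[b[1]:b[3],b[0]:b[2]].reshape(-1,3); Q=P[(P[:,2]>.030)&(P[:,2]<.1)]; print('bin',cv2.minAreaRect((Q[:,:2]*1000).astype(np.float32)),np.median(Q[:,2]),len(Q))
x=cv2.resize(t['pixels'][215:300,375:470],(380,340),interpolation=cv2.INTER_CUBIC)
y=cv2.resize(s['pixels'][150:210,390:455],(380,340),interpolation=cv2.INTER_CUBIC)
cv2.imwrite('pics/crop1.png',np.hstack([x,y])[:,:,::-1])
E
python3 m.py
```

```text
[58 58 62] [65 65 65] [50 49 52] [61 61 61]
mat ctr 88 [0.4902 0.108 ] 4 [0.144  0.1423 0.1467 0.143 ] [ 164.1353 -106.723   -16.1398   74.385 ] 0.002641997357148318
mat ctr 95 [0.4908 0.1108] 4 [0.1463 0.142  0.1463 0.1416] [  73.7056  164.4315 -106.1342  -15.5518] 0.003403163319825042
mat ctr 81 [0.3309 0.5594] 4 [0.1445 0.1457 0.1426 0.1443] [ 155.5115 -113.8793  -23.9236   65.3573] 0.002339892504281238
rail h 0.11906583277421667 1533
((671.2627563476562, 41.81495666503906), (43.908355712890625, 363.3862609863281), 5.750056266784668)
rail h 0.11932357840486885 2022
((672.2297973632812, 42.583404541015625), (45.46402359008789, 371.701416015625), 6.098983287811279)
b roll ((454.43035888671875, 317.71392822265625), 26.09716033935547) 0.05568609049804907 188
b roll ((452.7738952636719, 320.7523498535156), 25.840709686279297) 0.055530060423843564 422
y roll ((483.8224792480469, -134.87875366210938), 25.55237579345703) 0.05703806373344156 183
bin ((464.4584045410156, -338.475341796875), (83.96286010742188, 83.05231475830078), 25.453624725341797) 0.052958441768150344 535
bin ((465.21649169921875, -335.2180480957031), (83.98571014404297, 89.6182632446289), 26.12618637084961) 0.051712009840675144 630
```

View pics/crop1.png

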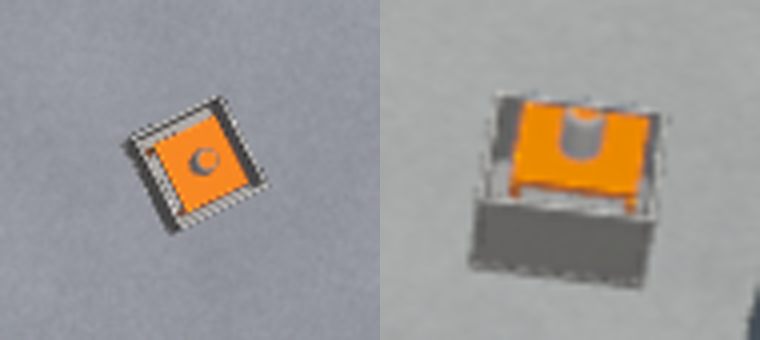

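```bash
cat >> h.py <<'E'
def go(*targets):
    s=env.read_state(); R=Rotation.from_euler('xyz',s['eef_rot']); p=np.array(s['tcp_pos'])
    print('clk',round(s['clock'],2),'tcp',p.round(4),'yaw',np.degrees(s['eef_rot']).round(2),'w',round(s['grip_width'],4),'gf',round(s['grasp_force'],1),'F',np.round(s['ft_force'],1))
    for x,y,z,yaw in targets:
        T=Rotation.from_euler('xyz',[np.pi,0,np.radians(yaw)])
        print('->',(x,y,z,yaw),'shift',(R.inv().apply(np.array([x,y,z])-p)/.2).round(4),'turn',((R.inv()*T).as_rotvec()/(2*np.pi)).round(4))
E
python3 - <<'E'
from h import *
np.set_printoptions(precision=4,suppress=True)
t=cam('top');s=cam('side')
print(tri(t,(426.2,255),s,(425.1,169.8)),plane(t,426.2,255,.079),plane(s,425.1,169.8,.079))
for c,b in((t,(410,240,440,270)),(s,(410,160,440,190))):
    P=cloud(c)[b[1]:b[3],b[0]:b[2]].reshape(-1,3); Q=P[(P[:,2]>.066)&(P[:,2]<.09)]; print('post',Q.mean(0),len(Q),np.percentile(Q[:,2],90))
go((.463,-.337,.16,115.5),(.463,-.337,.1,115.5))
E
```

```text
(array([ 0.4611, -0.338 ,  0.0757]), np.float64(0.001825958127240671)) [ 0.4598 -0.3377  0.079 ] [ 0.4604 -0.3344  0.079 ]
post [ 0.4583 -0.3369  0.0745] 22 0.08054528906041968
post [ 0.4598 -0.3304  0.0739] 34 0.07878248182074352
clk 0.5 tcp [ 0.127  -0.4836  0.2313] yaw [-180.      0.     14.71] w 0.0852 gf 0.0 F [0.1 0.4 1.1]
-> (0.463, -0.337, 0.16, 115.5) shift [ 1.8112 -0.2822  0.3564] turn [-0.    0.   -0.28]
-> (0.463, -0.337, 0.1, 115.5) shift [ 1.8112 -0.2822  0.6564] turn [-0.    0.   -0.28]
```

Candidates in the top view:
- **Caddy:** the only orange thing, at (424,256). Its open channel ends face the lower left, so its y axis points at about 115°.
- **Blue roll:** at (218,261). The blue tray at (152,153) is not it.
- **Mat:** the one at (286,250) is 0.50 m from the base. Its look-alike at (146,302) is 0.65 m away.
- **Rail:** the raised bar at (305,188). The loose bars at (440,130) are not it.

The crop confirms the caddy in its bin, with the post at (426,255).

Request:
{"name": "arm_command", "arguments": {"motion": [[[0.9,-0.14,0.1,0,0,-0.2],[0.9,-0.14,0.1,0,0,-0.2],[0.9,-0.14,0.1,0,0,-0.2],[0.9,-0.14,0.1,0,0,-0.2],[0.9,-0.14,0.1,0,0,-0.2],[0.9,-0.14,0.1,0,0,-0.2],[0.9,-0.14,0.1,0,0,-0.2],[0.9,-0.14,0.1,0,0,-0.2]]], "hand": 1}}

```text
clock: 1.5
tcp_pos: [0.294, -0.4108, 0.2113]
eef_rot: [-3.142, -0.0, 1.513]
ft_force: [-0.5, 0.3, -0.9]
grip_width: 0.0852
grasp_force: 0.0
```

```bash
python3 -c "
from h import *
go((.461,-.337,.13,115.5))"
```

```text
clk 1.5 tcp [ 0.294  -0.4108  0.2113] yaw [-180.     -0.     86.67] w 0.0852 gf 0.0 F [-0.5  0.3 -0.9]
-> (0.461, -0.337, 0.13, 115.5) shift [0.4167 0.8123 0.4065] turn [-0.     -0.     -0.0801]
```

Note that the horizontal motion finishes well above the post.

Request:
{"name": "arm_command", "arguments": {"motion": [[[0.417,0.812,0.4,0,0,-0.08],[0.417,0.812,0.4,0,0,-0.08],[0.417,0.812,0.4,0,0,-0.08],[0.417,0.812,0.4,0,0,-0.08],[0.417,0.812,0.4,0,0,-0.08],[0.417,0.812,0.4,0,0,-0.08]]]}}

```text
clock: 2.25
tcp_pos: [0.4602, -0.3377, 0.1321]
eef_rot: [3.141, 0.001, 2.013]
ft_force: [-0.1, -0.5, 0.1]
grip_width: 0.0856
grasp_force: 0.0
```

```bash
python3 - <<'E'
from h import *
go((.461,-.337,.085,115.5),(.461,-.337,.058,115.5))
t=cam('top');s=cam('side')
x=cv2.resize(t['pixels'][195:295,350:470],(400,333));y=cv2.resize(s['pixels'][110:210,380:500],(400,333))
cv2.imwrite('pics/a1.png',np.hstack([x,y])[:,:,::-1])
E
```

```text
clk 2.25 tcp [ 0.4602 -0.3377  0.1321] yaw [1.7999e+02 5.0000e-02 1.1535e+02] w 0.0856 gf 0.0 F [-0.1 -0.5  0.1]
-> (0.461, -0.337, 0.085, 115.5) shift [0.0015 0.0052 0.2353] turn [ 0.      0.0001 -0.0004]
-> (0.461, -0.337, 0.058, 115.5) shift [0.0016 0.0051 0.3703] turn [ 0.      0.0001 -0.0004]
```

View pics/a1.png

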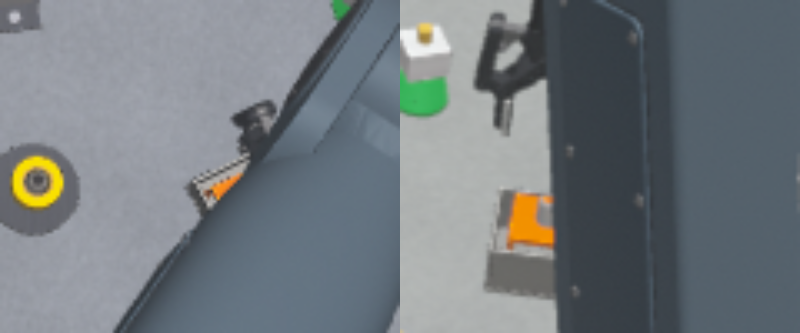

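Request:
{"name": "arm_command", "arguments": {"motion": [[[0,0,0.18,0,0,0],[0,0,0.28,0,0,0],[0,0,0.33,0,0,0],[0,0,0.355,0,0,0],[0,0,0.37,0,0,0],[0,0,0.37,0,0,0]]]}}

```text
clock: 3.1
tcp_pos: [0.4611, -0.337, 0.0577]
eef_rot: [3.141, 0.0, 2.016]
ft_force: [-0.0, -0.5, -0.2]
grip_width: 0.0855
grasp_force: 0.0
```

Request:
{"name": "arm_command", "arguments": {"motion": [[[0,0,0,0,0,0],[0,0,0,0,0,0],[0,0,0,0,0,0],[0,0,0,0,0,0],[0,0,0,0,0,0],[0,0,0,0,0,0],[0,0,0,0,0,0],[0,0,0,0,0,0]]], "hand": 0, "grip_force": 60}}

```text
clock: 4.1
tcp_pos: [0.4611, -0.3369, 0.0575]
eef_rot: [3.141, 0.0, 2.016]
ft_force: [2.3, 1.3, 4.8]
grip_width: 0.0176
grasp_force: 58.9
```

Request:
{"name": "arm_command", "arguments": {"motion": [[[0,0,-0.05,0,0,0],[0,0,-0.15,0,0,0],[0,0,-0.3,0,0,0],[0,0,-0.45,0,0,0],[0,0,-0.6,0,0,0],[0,0,-0.6,0,0,0]]]}}

```text
clock: 4.85
tcp_pos: [0.4615, -0.3376, 0.1793]
eef_rot: [3.141, 0.003, 2.016]
ft_force: [0.3, -0.1, -4.6]
grip_width: 0.0174
grasp_force: 59.1
```

```bash
python3 - <<'E'
from h import *
go((.470,-.22,.19,100),(.489,.109,.13,95.9))
t=cam('top');s=cam('side')
x=cv2.resize(t['pixels'][195:295,350:470],(400,333));y=cv2.resize(s['pixels'][90:210,380:500],(333,333))
cv2.imwrite('pics/a2.png',np.hstack([x,y])[:,:,::-1])
E
```

```text
clk 4.85 tcp [ 0.4615 -0.3376  0.1793] yaw [1.7994e+02 1.7000e-01 1.1550e+02] w 0.0174 gf 59.1 F [ 0.3 -0.1 -4.6]
-> (0.47, -0.22, 0.19, 100) shift [ 0.5121  0.2916 -0.0545] turn [0.0002 0.0004 0.0431]
-> (0.489, 0.109, 0.13, 95.9) shift [1.9567 1.0853 0.2421] turn [0.0003 0.0004 0.0545]
```

View pics/a2.png

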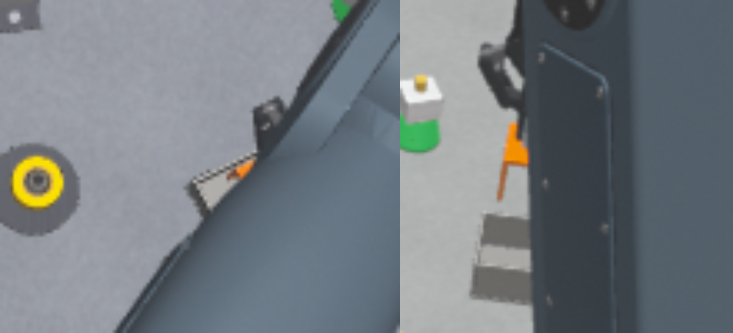

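Request:
{"name": "arm_command", "arguments": {"motion": [[[0.2,0.11,0,0,0,0.01],[0.4,0.22,0,0,0,0.02],[0.6,0.33,0,0,0,0.03],[0.8,0.44,0,0,0,0.04],[0.98,0.542,0,0,0,0.05],[0.98,0.542,0,0,0,0.054]]]}}

```text
clock: 5.7
tcp_pos: [0.4734, -0.1109, 0.176]
eef_rot: [-3.139, -0.001, 1.679]
ft_force: [-0.2, -0.6, -4.4]
grip_width: 0.0178
grasp_force: 59.1
```

```bash
python3 -c "
from h import *
go((.489,.109,.13,95.9))"
```

```text
clk 5.7 tcp [ 0.4734 -0.1109  0.176 ] yaw [-1.7987e+02 -6.0000e-02  9.6180e+01] w 0.0178 gf 59.1 F [-0.2 -0.6 -4.4]
-> (0.489, 0.109, 0.13, 95.9) shift [1.0845 0.1961 0.2307] turn [-0.0004 -0.0002  0.0008]
```

Request:
{"name": "arm_command", "arguments": {"motion": [[[0.2,0.036,0,0,0,0],[0.45,0.08,0,0,0,0],[0.7,0.12,0.05,0,0,0],[0.88,0.155,0.15,0,0,0],[0.97,0.175,0.25,0,0,0],[1.0,0.18,0.28,0,0,0],[1.0,0.18,0.28,0,0,0]]]}}

```text
clock: 6.58
tcp_pos: [0.4885, 0.0888, 0.1208]
eef_rot: [-3.14, 0.0, 1.677]
ft_force: [-0.3, -0.5, -3.1]
grip_width: 0.0175
grasp_force: 59.2
```

```bash
python3 - <<'E'
from h import *
go((.489,.106,.0585,95.9),(.489,.106,.0565,95.9))
t=cam('top');s=cam('side')
x=cv2.resize(t['pixels'][195:295,230:350],(400,333));y=cv2.resize(s['pixels'][190:340,250:400],(333,333))
cv2.imwrite('pics/a3.png',np.hstack([x,y])[:,:,::-1])
E
```

```text
clk 6.58 tcp [0.4885 0.0888 0.1208] yaw [-1.7992e+02  2.0000e-02  9.6070e+01] w 0.0175 gf 59.2 F [-0.3 -0.5 -3.1]
-> (0.489, 0.106, 0.0585, 95.9) shift [0.0854 0.012  0.3114] turn [-0.0002  0.0001  0.0005]
-> (0.489, 0.106, 0.0565, 95.9) shift [0.0854 0.012  0.3214] turn [-0.0002  0.0001  0.0005]
```

View pics/a3.png

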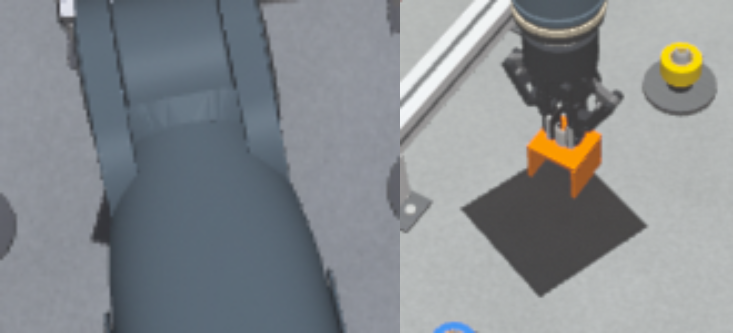

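The caddy hangs level in the fingers (side view, about (320,270)), its channel facing the camera, with the mat clear below it.

Request:
{"name": "arm_command", "arguments": {"motion": [[[0.05,0.012,0.1,0,0,0],[0.085,0.012,0.2,0,0,0],[0.085,0.012,0.26,0,0,0],[0.085,0.012,0.29,0,0,0],[0.085,0.012,0.305,0,0,0],[0.085,0.012,0.311,0,0,0],[0.085,0.012,0.311,0,0,0]]]}}

```text
clock: 7.55
tcp_pos: [0.4897, 0.1065, 0.0594]
eef_rot: [3.141, -0.0, 1.677]
ft_force: [0.8, -0.4, -4.3]
grip_width: 0.0178
grasp_force: 59.1
```

Request:
{"name": "arm_command", "arguments": {"motion": [[[0,0,0.003,0,0,0],[0,0,0.006,0,0,0],[0,0,0.009,0,0,0],[0,0,0.012,0,0,0]]]}}

```text
clock: 8.05
tcp_pos: [0.4895, 0.1066, 0.0567]
eef_rot: [-3.142, 0.0, 1.677]
ft_force: [0.6, 0.2, -4.2]
grip_width: 0.0176
grasp_force: 59.1
```

Request:
{"name": "arm_command", "arguments": {"motion": [[[0,0,0.003,0,0,0],[0,0,0.006,0,0,0],[0,0,0.006,0,0,0]]]}}

```text
clock: 8.43
tcp_pos: [0.4902, 0.1067, 0.0562]
eef_rot: [3.14, -0.0, 1.677]
ft_force: [-0.6, -0.3, 7.7]
grip_width: 0.0175
grasp_force: 60.2
```

Request:
{"name": "arm_command", "arguments": {"motion": [[[0,0,0.003,0,0,0],[0,0,0.005,0,0,0],[0,0,0.005,0,0,0]]]}}

```text
clock: 8.8
tcp_pos: [0.4905, 0.1067, 0.056]
eef_rot: [3.139, -0.0, 1.677]
ft_force: [-3.1, -2.2, 23.2]
grip_width: 0.0176
grasp_force: 61.9
```

Request:
{"name": "arm_command", "arguments": {"motion": [[[0,0,-0.006,0,0,0],[0,0,-0.006,0,0,0]]]}}

```text
clock: 9.05
tcp_pos: [0.49, 0.1067, 0.0562]
eef_rot: [3.14, -0.0, 1.677]
ft_force: [-0.1, -0.6, 6.8]
grip_width: 0.0176
grasp_force: 60.2
```

Request:
{"name": "arm_command", "arguments": {"motion": [[[0,0,0,0,0,0],[0,0,0,0,0,0],[0,0,0,0,0,0],[0,0,0,0,0,0],[0,0,-0.05,0,0,0],[0,0,-0.2,0,0,0],[0,0,-0.4,0,0,0],[0,0,-0.6,0,0,0]]], "hand": 1}}

```text
clock: 10.05
tcp_pos: [0.4894, 0.1066, 0.1777]
eef_rot: [3.141, -0.0, 1.677]
ft_force: [1.1, 0.6, -0.0]
grip_width: 0.0853
grasp_force: 0.0
```

```bash
python3 -c "
from h import *
go((.4535,.319,.15,130),(.4535,.319,.15,150))"
```

```text
clk 10.05 tcp [0.4894 0.1066 0.1777] yaw [179.98  -0.    96.07] w 0.0853 gf 0.0 F [ 1.1  0.6 -0. ]
-> (0.4535, 0.319, 0.15, 130) shift [ 1.0752 -0.066   0.1383] turn [ 0.0001  0.     -0.0942]
-> (0.4535, 0.319, 0.15, 150) shift [ 1.0752 -0.066   0.1383] turn [ 1.000e-04  0.000e+00 -1.498e-01]
```

Request:
{"name": "arm_command", "arguments": {"motion": [[[0.25,-0.015,0,0,0,0],[0.5,-0.03,0,0,0,0],[0.75,-0.045,0,0,0,0],[0.93,-0.055,0,0,0,0],[1.0,-0.06,0.05,0,0,0],[1.0,-0.06,0.1,0,0,0]]]}}

```text
clock: 10.8
tcp_pos: [0.4563, 0.3043, 0.1551]
eef_rot: [-3.141, 0.0, 1.678]
ft_force: [0.2, 0.1, -0.2]
grip_width: 0.0854
grasp_force: 0.0
```

```bash
python3 - <<'E'
from h import *
np.set_printoptions(precision=4,suppress=True)
go((.4535,.319,.09,96),(.4535,.319,.034,96))
t=cam('top','t4.png');s=cam('side','s4.png')
for n,c in(('top',t),('side',s)):
    P=cloud(c).reshape(-1,3); m=mask(c,(5,150,100),(18,255,255),(230,200,380,330)).ravel()>0
    Q=P[m]; Q=Q[(Q[:,2]>.044)&(Q[:,2]<.06)]
    if len(Q)>20: print(n,'caddy',cv2.minAreaRect((Q[:,:2]*1000).astype(np.float32)),np.median(Q[:,2]),len(Q))
    k=(abs(P[:,0]-.49)<.03)&(abs(P[:,1]-.107)<.03)&(P[:,2]>.066)&(P[:,2]<.09); print(' post',P[k].mean(0),k.sum(),P[k][:,2].max() if k.any() else 0)
    k=(abs(P[:,0]-.4535)<.03)&(abs(P[:,1]-.319)<.03)&(P[:,2]>.044)&(P[:,2]<.066); Q=P[k]; print(' roll',len(Q)and cv2.minEnclosingCircle((Q[:,:2]*1000).astype(np.float32)),k.sum())
cv2.imwrite('pics/a4.png',np.hstack([cv2.resize(t['pixels'][190:320,190:350],(400,325)),cv2.resize(s['pixels'][230:390,230:400],(345,325))])[:,:,::-1])
E
```

```text
clk 10.8 tcp [0.4563 0.3043 0.1551] yaw [-179.99    0.01   96.13] w 0.0854 gf 0.0 F [ 0.2  0.1 -0.2]
-> (0.4535, 0.319, 0.09, 96) shift [ 0.0747 -0.0058  0.3256] turn [-0.      0.      0.0004]
-> (0.4535, 0.319, 0.034, 96) shift [ 0.0747 -0.0058  0.6056] turn [-0.      0.      0.0004]
top caddy ((489.0255126953125, 104.7591323852539), (61.77462387084961, 55.927452087402344), 4.583719730377197) 0.0529931542029175 278
 post [0.4878 0.1037 0.0746] 17 0.08256723942374733
 roll 0 0
side caddy ((490.2561340332031, 107.44649505615234), (64.39762878417969, 60.39624786376953), 4.368249416351318) 0.05364556910914753 265
 post [0.4862 0.1117 0.0743] 41 0.08468292401933963
 roll ((452.32757568359375, 320.54345703125), 26.614925384521484) 368
```

View pics/a4.png

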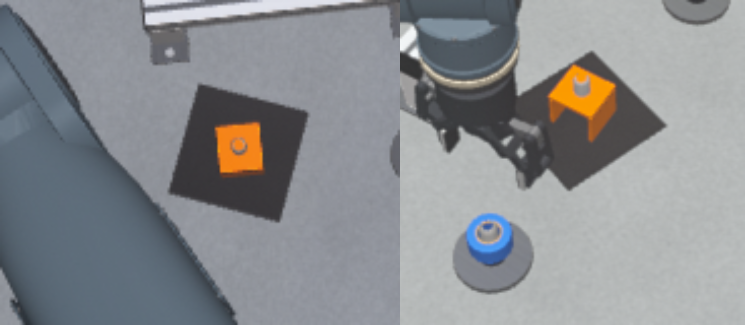

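The caddy stands upright on the mat (top view about (286,249)). The blue roll is still on its spindle, with the open gripper above and to the far side of it.

Request:
{"name": "arm_command", "arguments": {"motion": [[[0.075,-0.006,0.15,0,0,0],[0.075,-0.006,0.33,0,0,0],[0.075,-0.006,0.45,0,0,0],[0.075,-0.006,0.54,0,0,0],[0.075,-0.006,0.585,0,0,0],[0.075,-0.006,0.6,0,0,0],[0.075,-0.006,0.6,0,0,0]]]}}

```text
clock: 11.78
tcp_pos: [0.454, 0.3189, 0.0362]
eef_rot: [3.141, -0.0, 1.676]
ft_force: [-0.1, -0.9, -0.2]
grip_width: 0.0853
grasp_force: 0.0
```

Request:
{"name": "arm_command", "arguments": {"motion": [[[0,0,0,0,0,0],[0,0,0,0,0,0],[0,0,0,0,0,0],[0,0,0,0,0,0],[0,0,0,0,0,0],[0,0,0,0,0,0]]], "hand": 0, "grip_force": 40}}

```text
clock: 12.52
tcp_pos: [0.4539, 0.3192, 0.0365]
eef_rot: [3.141, -0.0, 1.677]
ft_force: [-2.7, -2.8, 10.6]
grip_width: 0.0494
grasp_force: 39.6
```

Request:
{"name": "arm_command", "arguments": {"motion": [[[0,0,-0.02,0,0,0],[0,0,-0.06,0,0,0],[0,0,-0.14,0,0,0],[0,0,-0.26,0,0,0],[0,0,-0.4,0,0,0],[0,0,-0.5,0,0,0],[0,0,-0.5,0,0,0]]]}}

```text
clock: 13.4
tcp_pos: [0.4546, 0.3196, 0.1378]
eef_rot: [3.139, -0.002, 1.677]
ft_force: [0.4, -0.1, -1.7]
grip_width: 0.049
grasp_force: 41.5
```

```bash
cat > r.py <<'E'
from h import *
np.set_printoptions(precision=4,suppress=True)
s=cam('side'); st=env.read_state(); p=st['tcp_pos']
go((.4897,.1066,p[2],96),(.4897,.1066,.09,96),(.4897,.1066,.061,96))
m=mask(s,(100,150,60),(125,255,255),(150,150,420,400)); P=cloud(s).reshape(-1,3)
k=(m.ravel()>0)&(np.abs(P[:,:2]-p[:2]).max(1)<.04)&(P[:,2]>p[2]-.05); Q=P[k]
print('roll rel z range',np.percentile(Q[:,2]-p[2],[1,50,99]),len(Q))
T=Q[Q[:,2]-p[2]<.10]; r=cv2.minEnclosingCircle(((T[:,:2]-p[:2])*1000).astype(np.float32)); print('circle rel tcp mm',r)
v,u=np.nonzero(m); b=(int(p[0]*0)+0)
uu=np.nonzero(k.reshape(480,640)); v0,u0=uu[0].mean().astype(int),uu[1].mean().astype(int); print(u0,v0)
x=cv2.resize(s['pixels'][v0-50:v0+40,u0-60:u0+60],(720,540)); cv2.imwrite('pics/roll_%d.png'%(st['clock']*100),x[:,:,::-1])
E
python3 r.py; ls pics
```

```text
clk 13.45 tcp [0.454  0.3192 0.1364] yaw [179.93  -0.04  96.07] w 0.0487 gf 41.5 F [ 0.8  0.  -0.5]
-> (0.4897, 0.1066, np.float64(0.1363956814915572), 96) shift [-1.076   0.065  -0.0007] turn [ 0.0002 -0.0001  0.0002]
-> (0.4897, 0.1066, 0.09, 96) shift [-1.0762  0.0647  0.2313] turn [ 0.0002 -0.0001  0.0002]
-> (0.4897, 0.1066, 0.061, 96) shift [-1.0763  0.0646  0.3763] turn [ 0.0002 -0.0001  0.0002]
roll rel z range [-0.0001  0.0187  0.0254] 245
circle rel tcp mm ((-0.031167374923825264, 4.543666839599609), 25.540197372436523)
266 324
a1.png
a2.png
a3.png
a4.png
crop1.png
roll_1345.png
s4.png
side0.png
t4.png
top0.png
```

View pics/roll_1345.png

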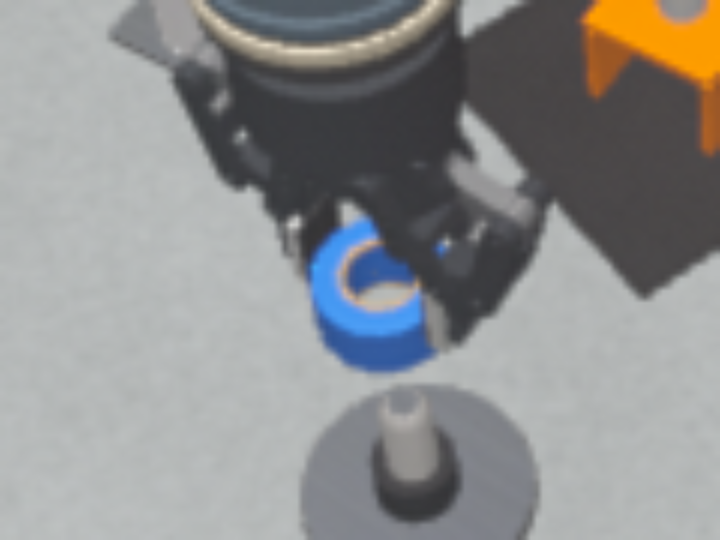

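The roll is held level and clear of its spindle (side view about (270,320)).

Request:
{"name": "arm_command", "arguments": {"motion": [[[-0.15,0.01,0,0,0,0],[-0.4,0.025,0,0,0,0],[-0.65,0.04,0,0,0,0],[-0.85,0.05,0,0,0,0],[-0.95,0.058,0,0,0,0],[-1.0,0.062,0,0,0,0],[-1.0,0.062,0,0,0,0]]]}}

```text
clock: 14.32
tcp_pos: [0.4869, 0.1213, 0.1353]
eef_rot: [-3.141, -0.0, 1.676]
ft_force: [-0.7, 0.7, -2.3]
grip_width: 0.0489
grasp_force: 41.5
```

Request:
{"name": "arm_command", "arguments": {"motion": [[[-0.05,0.003,0.05,0,0,0],[-0.076,0.003,0.1,0,0,0],[-0.076,0.003,0.12,0,0,0],[-0.076,0.003,0.12,0,0,0]]]}}

```text
clock: 14.82
tcp_pos: [0.489, 0.1065, 0.1113]
eef_rot: [-3.141, -0.0, 1.677]
ft_force: [0.5, -0.2, -1.2]
grip_width: 0.049
grasp_force: 41.5
```

```bash
cat > r2.py <<'E'
from h import *
np.set_printoptions(precision=4,suppress=True)
go((.4897,.1066,.061,96))
st=env.read_state(); p=st['tcp_pos']
for i in range(2):
  s=cam('side'); h=cv2.cvtColor(s['pixels'],cv2.COLOR_RGB2HSV); P=cloud(s)
  m=mask(s,(100,130,60),(125,255,255),(250,180,380,320))>0
  V=h[...,2]; print('V hist',np.percentile(V[m],[5,25,50,75,95]))
  top=m&(V>np.percentile(V[m],50)*.93); Q=P[m]; print('all z rel',np.percentile(Q[:,2]-p[2],[2,10,50,90,98]).round(4))
  T=P[top]; z=np.median(T[:,2]); print('top face z rel',z-p[2],len(T))
  K=T[abs(T[:,2]-z)<.006]; print('circ rel',cv2.minEnclosingCircle(((K[:,:2]-p[:2])*1000).astype(np.float32)))
v,u=np.nonzero(m); u0,v0=int(u.mean()),int(v.mean()); print(u0,v0,'crop origin',u0-50,v0-40)
cv2.imwrite('pics/roll2.png',cv2.resize(s['pixels'][v0-40:v0+50,u0-50:u0+50],(720,648))[:600,:,::-1])
E
python3 r2.py
```

```text
clk 14.82 tcp [0.489  0.1065 0.1113] yaw [-179.96   -0.     96.08] w 0.049 gf 41.5 F [ 0.5 -0.2 -1.2]
-> (0.4897, 0.1066, 0.061, 96) shift [0.0003 0.0035 0.2514] turn [-0.0001 -0.      0.0002]
V hist [147.  156.  164.5 238.  241. ]
all z rel [-0.0012  0.0027  0.0167  0.0222  0.0237]
top face z rel 0.01755792460880276 211
circ rel ((-1.412264108657837, 2.498741626739502), 26.533798217773438)
V hist [149. 156. 171. 239. 242.]
all z rel [-0.0009  0.0025  0.0167  0.0217  0.0238]
top face z rel 0.01974108755946999 132
circ rel ((1.0907917022705078, 4.098855972290039), 26.516277313232422)
316 258 crop origin 266 218
```

View pics/roll2.png

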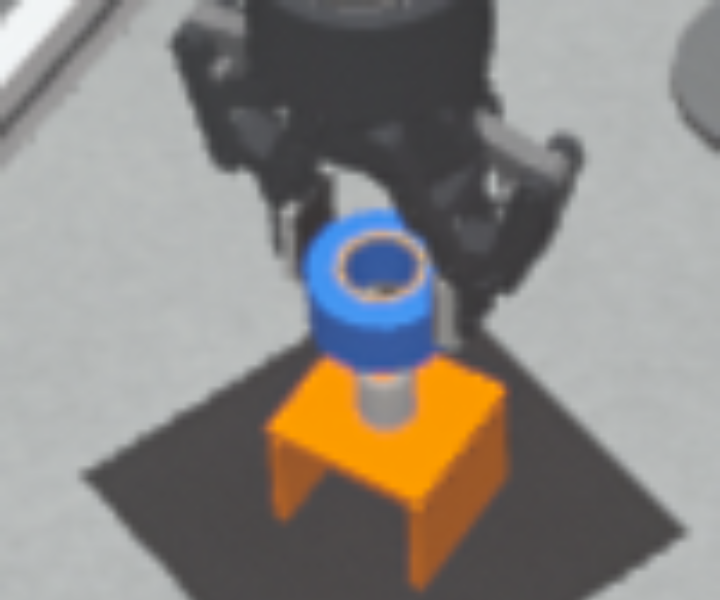

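The roll is above the post (side view: hole at about (319,255), post base at about (320,275)); comparing both in the same camera.

```bash
python3 - <<'E'
from h import *
s=cam('side')
b=plane(s,319.6,275.1,.054); print('post',b)
for d in (.0175,.0195,.022): print(d,'hole',plane(s,318.9,254.8,.1113+d))
m=mask(s,(100,130,60),(125,255,255),(250,180,380,320)); 
E
```

```text
post [0.48789736 0.10873131 0.054     ]
0.0175 hole [0.48881978 0.10650643 0.1288    ]
0.0195 hole [0.48778652 0.10775951 0.1308    ]
0.022 hole [0.48649495 0.10932587 0.1333    ]
```

Request:
{"name": "arm_command", "arguments": {"motion": [[[0,0,0.05,0,0,0],[0,0,0.1,0,0,0],[0,0,0.13,0,0,0],[0,0,0.15,0,0,0],[0,0,0.165,0,0,0],[0,0,0.165,0,0,0]]]}}

```text
clock: 15.72
tcp_pos: [0.4893, 0.1063, 0.0786]
eef_rot: [-3.142, 0.0, 1.677]
ft_force: [0.1, -0.2, -1.4]
grip_width: 0.0491
grasp_force: 41.5
```

Request:
{"name": "arm_command", "arguments": {"motion": [[[0,0,0.03,0,0,0],[0,0,0.055,0,0,0],[0,0,0.072,0,0,0],[0,0,0.08,0,0,0],[0,0,0.083,0,0,0],[0,0,0.083,0,0,0]]]}}

```text
clock: 16.48
tcp_pos: [0.4894, 0.1064, 0.0622]
eef_rot: [3.142, -0.0, 1.677]
ft_force: [-0.7, 0.7, -1.2]
grip_width: 0.049
grasp_force: 41.5
```

Request:
{"name": "arm_command", "arguments": {"motion": [[[0,0,0.003,0,0,0],[0,0,0.006,0,0,0],[0,0,0.006,0,0,0]]]}}

```text
clock: 16.85
tcp_pos: [0.4893, 0.1064, 0.0608]
eef_rot: [-3.142, 0.0, 1.677]
ft_force: [0.3, 0.5, -0.6]
grip_width: 0.049
grasp_force: 41.5
```

Request:
{"name": "arm_command", "arguments": {"motion": [[[0,0,0.003,0,0,0],[0,0,0.006,0,0,0],[0,0,0.006,0,0,0]]]}}

```text
clock: 17.23
tcp_pos: [0.4895, 0.1064, 0.0605]
eef_rot: [3.141, -0.0, 1.677]
ft_force: [-5.8, -0.4, 16.1]
grip_width: 0.049
grasp_force: 43.0
```

Request:
{"name": "arm_command", "arguments": {"motion": [[[0,0,0.003,0,0,0],[0,0,0.005,0,0,0],[0,0,0.005,0,0,0]]]}}

```text
clock: 17.6
tcp_pos: [0.4896, 0.1064, 0.0604]
eef_rot: [3.14, -0.0, 1.677]
ft_force: [-12.1, -1.9, 33.7]
grip_width: 0.049
grasp_force: 44.5
```

Request:
{"name": "arm_command", "arguments": {"motion": [[[0,0,-0.007,0,0,0],[0,0,-0.007,0,0,0]]]}}

```text
clock: 17.85
tcp_pos: [0.4896, 0.1064, 0.0606]
eef_rot: [3.141, -0.0, 1.677]
ft_force: [-4.5, 0.2, 11.8]
grip_width: 0.0491
grasp_force: 42.5
```

Request:
{"name": "arm_command", "arguments": {"motion": [[[0,0,0,0,0,0],[0,0,0,0,0,0],[0,0,0,0,0,0],[0,0,0,0,0,0],[0,0,-0.1,0,0,0],[0,0,-0.3,0,0,0],[0,0,-0.3,0,0,0]]], "hand": 1}}

```text
clock: 18.73
tcp_pos: [0.491, 0.1067, 0.1226]
eef_rot: [3.137, -0.0, 1.677]
ft_force: [0.4, 0.9, 0.4]
grip_width: 0.0855
grasp_force: 0.0
```

```bash
python3 - <<'E'
from h import *
np.set_printoptions(precision=4,suppress=True)
go((.4895,.1066,.06,95),(.4895,.1066,.016,95))
for i in range(2):
  s=cam('side'); P=cloud(s); V=cv2.cvtColor(s['pixels'],cv2.COLOR_RGB2HSV)[...,2]
  m=mask(s,(100,130,60),(125,255,255),(250,200,380,320))>0; T=P[m&(V>205)]; print('roll top z',np.median(T[:,2]),len(T),'circ',cv2.minEnclosingCircle((T[abs(T[:,2]-np.median(T[:,2]))<.008][:,:2]*1000).astype(np.float32)))
  m=mask(s,(5,150,100),(18,255,255),(250,200,380,330))>0
  o=P[m&(V>200)]; o=o[(o[:,2]>.045)&(o[:,2]<.062)]; print('plate',np.median(o[:,2]),len(o),cv2.minAreaRect((o[:,:2]*1000).astype(np.float32)))
E
```

```text
clk 18.73 tcp [0.491  0.1067 0.1226] yaw [179.75  -0.03  96.07] w 0.0855 gf 0.0 F [0.4 0.9 0.4]
-> (0.4895, 0.1066, 0.06, 95) shift [ 0.     -0.0091  0.313 ] turn [ 0.0007 -0.0001  0.003 ]
-> (0.4895, 0.1066, 0.016, 95) shift [-0.0001 -0.0101  0.533 ] turn [ 0.0007 -0.0001  0.003 ]
roll top z 0.0801531934746027 143 circ ((489.0989990234375, 108.5418472290039), 25.424718856811523)
plate 0.05422939440965857 93 ((489.22174072265625, 106.26058197021484), (59.41188049316406, 57.906795501708984), 3.625544548034668)
roll top z 0.08002484469146753 143 circ ((488.0666809082031, 108.16963958740234), 25.378591537475586)
plate 0.05420699279523844 92 ((489.2020263671875, 108.21333312988281), (60.58036422729492, 58.67961883544922), 4.532999038696289)
```

Request:
{"name": "arm_command", "arguments": {"motion": [[[0,0,0.12,0,0,0.002],[0,0,0.25,0,0,0.003],[0,0,0.36,0,0,0.003],[0,0,0.43,0,0,0.003],[0,0,0.48,0,0,0.003],[0,0,0.505,0,0,0.003],[0,0,0.515,0,0,0.003],[0,0,0.515,0,0,0.003]]]}}

```text
clock: 19.82
tcp_pos: [0.4896, 0.1064, 0.0174]
eef_rot: [3.141, -0.0, 1.658]
ft_force: [0.2, -0.4, -0.4]
grip_width: 0.0857
grasp_force: 0.0
```

Request:
{"name": "arm_command", "arguments": {"motion": [[[0,0,0,0,0,0],[0,0,0,0,0,0],[0,0,0,0,0,0],[0,0,0,0,0,0],[0,0,0,0,0,0],[0,0,0,0,0,0]]], "hand": 0, "grip_force": 50}}

```text
clock: 20.58
tcp_pos: [0.4898, 0.1064, 0.0177]
eef_rot: [3.141, -0.0, 1.658]
ft_force: [-1.2, -0.2, 6.9]
grip_width: 0.0593
grasp_force: 53.5
```

Request:
{"name": "arm_command", "arguments": {"motion": [[[0,0,-0.03,0,0,0],[0,0,-0.1,0,0,0],[0,0,-0.22,0,0,0],[0,0,-0.36,0,0,0],[0,0,-0.52,0,0,0],[0,0,-0.68,0,0,0],[0,0,-0.78,0,0,0],[0,0,-0.8,0,0,0]]]}}

```text
clock: 21.58
tcp_pos: [0.4899, 0.1065, 0.1788]
eef_rot: [3.139, -0.0, 1.658]
ft_force: [0.0, 0.7, -4.9]
grip_width: 0.0596
grasp_force: 55.8
```

```bash
python3 -c "
from h import *
go((.6717,.042,.176,95.9),(.6717,.042,.0897,95.9))"
```

```text
clk 21.57 tcp [0.4899 0.1065 0.1788] yaw [ 1.7986e+02 -2.0000e-02  9.4990e+01] w 0.0596 gf 55.8 F [ 0.   0.7 -4.9]
-> (0.6717, 0.042, 0.176, 95.9) shift [-0.4004  0.8773  0.0161] turn [ 0.0004 -0.     -0.0025]
-> (0.6717, 0.042, 0.0897, 95.9) shift [-0.4006  0.8763  0.4476] turn [ 0.0004 -0.     -0.0025]
```

Request:
{"name": "arm_command", "arguments": {"motion": [[[-0.06,0.13,0,0,0,0],[-0.15,0.33,0,0,0,-0.001],[-0.25,0.55,0,0,0,-0.002],[-0.33,0.73,0,0,0,-0.0025],[-0.38,0.83,0,0,0,-0.0025],[-0.4,0.877,0,0,0,-0.0025],[-0.4,0.877,0,0,0,-0.0025],[-0.4,0.877,0,0,0,-0.0025]]]}}

```text
clock: 22.58
tcp_pos: [0.6704, 0.0421, 0.1767]
eef_rot: [-3.141, -0.0, 1.674]
ft_force: [-0.3, -0.5, -4.0]
grip_width: 0.0592
grasp_force: 56.0
```

```bash
python3 - <<'E'
from h import *
np.set_printoptions(precision=4,suppress=True)
go((.6717,.042,.14,95.9),(.6717,.042,.092,95.9))
for n in('side','top'):
  s=cam(n); P=cloud(s)
  # rail edges from both free ends
  Q=P.reshape(-1,3); k=(abs(Q[:,2]-.12)<.008)&(abs(Q[:,0]-.672)<.06)&((abs(Q[:,1]-.042-.13)<.06)|(abs(Q[:,1]-.042+.13)<.06)); Q=Q[k]
  if len(Q)>100:
    # lateral coordinate across the rail
    a=np.radians(5.9); l=(Q[:,0]-.6717)*np.cos(a)+(Q[:,1]-.042)*np.sin(a); y=-(Q[:,0]-.6717)*np.sin(a)+(Q[:,1]-.042)*np.cos(a)
    for lo,hi in((-.19,-.07),(.07,.19)):
      g=(y>lo)&(y<hi); print(n,'rail lateral',np.percentile(l[g],[1,50,99]) if g.sum()>30 else None,g.sum())
  m=mask(s,(5,150,100),(18,255,255),(200,80,400,300))>0; o=P[m]; print(n,'orange',len(o), np.percentile(o,[2,50,98],axis=0) if len(o) else '')
cv2.imwrite('pics/z.png',cam('side')['pixels'][:,:,::-1])
E
```

```text
clk 22.57 tcp [0.6704 0.0421 0.1767] yaw [-179.94   -0.01   95.9 ] w 0.0592 gf 56.0 F [-0.3 -0.5 -4. ]
-> (0.6717, 0.042, 0.14, 95.9) shift [-0.0013  0.0066  0.1835] turn [-0.0002 -0.      0.    ]
-> (0.6717, 0.042, 0.092, 95.9) shift [-0.0013  0.0068  0.4235] turn [-0.0002 -0.      0.    ]
side rail lateral [-0.021  -0.0046  0.0198] 408
side rail lateral [-0.0206 -0.0009  0.021 ] 679
side orange 234 [[0.6353 0.0289 0.1659]
 [0.6594 0.0635 0.2021]
 [0.6981 0.0746 0.2173]]
top rail lateral [-0.021  -0.0005  0.0201] 335
top rail lateral [-0.02   -0.0007  0.02  ] 362
top orange 0
```

Request:
{"name": "arm_command", "arguments": {"motion": [[[0,0.003,0.06,0,0,0],[0,0.004,0.12,0,0,0],[0,0.004,0.17,0,0,0],[0,0.004,0.21,0,0,0],[0,0.004,0.24,0,0,0],[0,0.004,0.25,0,0,0],[0,0.004,0.25,0,0,0]]]}}

```text
clock: 23.6
tcp_pos: [0.6719, 0.042, 0.1272]
eef_rot: [3.141, 0.0, 1.674]
ft_force: [0.1, 0.7, -4.7]
grip_width: 0.0592
grasp_force: 56.1
```

Request:
{"name": "arm_command", "arguments": {"motion": [[[0,0,0.04,0,0,0],[0,0,0.09,0,0,0],[0,0,0.13,0,0,0],[0,0,0.155,0,0,0],[0,0,0.17,0,0,0],[0,0,0.175,0,0,0],[0,0,0.175,0,0,0]]]}}

```text
clock: 24.48
tcp_pos: [0.672, 0.042, 0.0923]
eef_rot: [3.141, -0.0, 1.674]
ft_force: [0.0, -0.2, -5.5]
grip_width: 0.0595
grasp_force: 56.1
```

Request:
{"name": "arm_command", "arguments": {"motion": [[[0,0,0.003,0,0,0],[0,0,0.006,0,0,0],[0,0,0.006,0,0,0]]]}}

```text
clock: 24.85
tcp_pos: [0.6718, 0.042, 0.0909]
eef_rot: [-3.142, -0.0, 1.674]
ft_force: [0.2, -0.6, -5.1]
grip_width: 0.0599
grasp_force: 56.1
```

Request:
{"name": "arm_command", "arguments": {"motion": [[[0,0,0.003,0,0,0],[0,0,0.006,0,0,0],[0,0,0.006,0,0,0]]]}}

```text
clock: 25.22
tcp_pos: [0.6719, 0.042, 0.0898]
eef_rot: [3.141, -0.0, 1.674]
ft_force: [-0.5, 0.8, -2.7]
grip_width: 0.0593
grasp_force: 56.0
```

Request:
{"name": "arm_command", "arguments": {"motion": [[[0,0,0.002,0,0,0],[0,0,0.004,0,0,0],[0,0,0.004,0,0,0]]]}}

```text
clock: 25.6
tcp_pos: [0.6719, 0.042, 0.0898]
eef_rot: [3.141, 0.0, 1.674]
ft_force: [-5.2, 0.6, 7.6]
grip_width: 0.0593
grasp_force: 57.4
```

Request:
{"name": "arm_command", "arguments": {"motion": [[[0,0,0,0,0,0],[0,0,0,0,0,0],[0,0,0,0,0,0],[0,0,0,0,0,0],[0,0,0,0,0,0],[0,0,-0.05,0,0,0],[0,0,-0.15,0,0,0],[0,0,-0.3,0,0,0]]], "hand": 1}}

```text
clock: 26.6
tcp_pos: [0.6714, 0.042, 0.1496]
eef_rot: [-3.141, -0.0, 1.674]
ft_force: [0.5, 0.4, 0.3]
grip_width: 0.085
grasp_force: 0.0
```

Request:
{"name": "arm_command", "arguments": {"motion": [[[0,0,-0.2,0,0,0],[0,0,-0.4,0,0,0],[0,-0.2,-0.5,0,0,0],[0,-0.5,-0.5,0,0,0],[0,-0.8,-0.5,0,0,0],[0,-0.9,-0.5,0,0,0],[0,-0.9,-0.5,0,0,0]]]}}

```text
clock: 27.48
tcp_pos: [0.4922, 0.0235, 0.2503]
eef_rot: [3.14, 0.0, 1.674]
ft_force: [-0.3, -0.4, -0.2]
grip_width: 0.0852
grasp_force: 0.0
```

```bash
python3 - <<'E'
from h import *
np.set_printoptions(precision=4,suppress=True)
go()
t=cam('top');s=cam('side')
for n,c in(('side',s),('top',t)):
  P=cloud(c); V=cv2.cvtColor(c['pixels'],cv2.COLOR_RGB2HSV)[...,2]; near=(np.abs(P[...,0]-.672)<.06)&(np.abs(P[...,1]-.042)<.06)
  b=(mask(c,(100,130,60),(125,255,255),(0,0,640,480))>0)&near; T=P[b&(V>200)]
  o=(mask(c,(5,150,100),(18,255,255),(0,0,640,480))>0)&near; O=P[o]; O=O[(O[:,2]>.158)&(O[:,2]<.184)] if False else O
  print(n,'roll top',len(T),np.median(T[:,2]) if len(T) else '', 'orange z',len(O),np.percentile(O[:,2],[5,50,95]) if len(O) else '')
  if len(T)>20: A=np.c_[T[:,:2]-T[:,:2].mean(0),np.ones(len(T))]; print('  tilt',np.linalg.lstsq(A,T[:,2],rcond=None)[0])
  K=O[(O[:,2]>.115)&(O[:,2]<.137)]
  if len(K)>20: print('  plate',cv2.minAreaRect((K[:,:2]*1000).astype(np.float32)))
cv2.imwrite('pics/end.png',np.hstack([cv2.resize(t['pixels'][150:290,220:380],(400,350)),cv2.resize(s['pixels'][140:300,210:370],(350,350))])[:,:,::-1])
E
```

```text
clk 27.48 tcp [0.4922 0.0235 0.2503] yaw [179.89   0.01  95.89] w 0.0852 gf 0.0 F [-0.3 -0.4 -0.2]
side roll top 115 0.15274129797328828 orange z 285 [0.085  0.1195 0.1284]
  tilt [-0.0058  0.0469  0.1525]
  plate ((670.2208862304688, 44.740440368652344), (64.22506713867188, 53.65131759643555), 9.365509986877441)
top roll top 0  orange z 0
```

View pics/end.png

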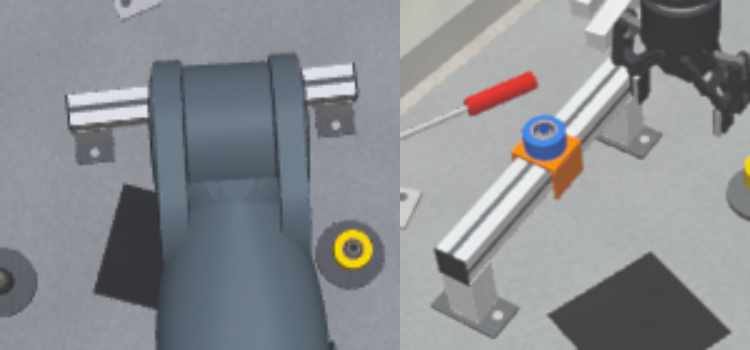

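The loaded caddy sits flat astride the rail (side view about (275,205)). The roll top is at 0.153 m against 0.152 m expected, and the gripper is clear of everything.

```bash
python3 -c "
from bench import env
print(env.sign_off())"
```

```text
the job is handed in; nothing more can be done
None
```

The job is handed in: the caddy hangs flat on the rail with the blue roll fully on its post, about 27.5 s on the clock. I did not go near the yellow roll, the can or the suction cup.

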